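# Find the galena tin by hefting and hold it up

## Robot

A 7-joint arm with a two-finger parallel gripper is mounted at the origin on the work surface. World frame = base frame: x ahead of the robot, y to its left, z up, the work surface at z = 0. Lengths are in m, angles in rad, forces in N, time in s.
With the tool pointing down it reaches from about 0.4 to 0.85 m from the base axis. Payload 10.4 kg.
Tool frame: the origin (TCP) lies at the centre of the arm's flange, where the gripper is bolted on; the fingertips stand 182 mm ahead of it and the grasp point (between the pads) lies r.grasp_offset ahead of it (r.grasp_offset is the distance from the TCP to the grasp point, in m); z points along the fingers, y is the line along which they close (so a half turn about z gives the same grasp; the last joint's range is limited). The gripper opens to 87 mm and grips with 3 to 60 N. Pads are 19 mm wide; open, the fingers measure 117 mm over their backs; the gripper's body (75 mm by 190 mm) begins 51 mm behind the grasp point.
Start: joints at [-1.123, 0.332, -0.065, 1.46, 0.022, 1.35, -0.088], TCP at [0.283, 0.557, 0.405] pointing down, gripper open.
Joint ranges: [-2.6, 2.6], [-0.5, 2.12], [-1.47, 1.34], [0.16, 2.42], [-1.27, 4.41], [0.06, 2.06], [-2.6, 2.6]. Speed limits (rad/s): [2.22, 2.22, 2.79, 2.79, 3.14, 3.14, 3.14].

## Interface

Orientations are given as a unit quaternion [x, y, z, w].
In Python, from bench import status, vision, job, spotter, r gives the robot as it stands. The module is installed in compiled form; this text tells all that it offers.
- The arm moves only by the tool play_rows, never from a script. Its argument "series" is a list of rows, each a list of 6 numbers: the shift along the tool's x, y, z each as a share of 150 mm, from -1 to 1, then the turn, a rotation vector about the tool's x, y, z each as a share of 30 degrees, from -1 to 1. In form: [[x, y, z, ax, ay, az], ...]. A call has 1 to 5 rows; each row is the pose to reach, as a shift and turn from the pose commanded when the call began, along the tool's axes at that moment; what a row does not reach only later rows make up. A row lasts 1/10 s, in which the tool goes at most 50 mm and 8.59 degrees, less where a joint would pass 70% of its speed; a pose out of reach is approached as far as the arm can. A call with a number of a shift or a turn outside -1 to 1 is refused whole. A call with a gripper value outside its range is refused whole. "fingers" is the opening, from -1 (shut) to 1 (fully open), set as the call begins (left out, the last holds). The fingers move at their own pace and stop on an object; "squeeze" is the grip in N (left out, the last holds). Time passes only in rows, so rows that repeat a pose let the fingers close. It gives the time, the measured TCP pose, the force, the opening and the grip force at its end, in the units of the state.
- status.read_state(): the state, without advancing time (a new reading comes with each control period).
- vision.camera(name): name is "scene" or "top" or "wrist"; returns the picture (480x640x3 uint8, blue, green, red); there is no depth.
- vision.calibration(name): a dict with "fx", "fy", "cx", "cy" (pixels), "rvec" (rotation vector, rad) and "tvec" (3), from world to camera coordinates, as OpenCV has them; the wrist camera has in their place "T_tool_cam" (4x4, takes a point from camera to tool coordinates, whose origin is the TCP and whose axes are the flange's). Camera axes: x right, y down, z forward; pixel columns grow to the right and rows downward; lengths in m; the calibration is good to about 2 mm. A picture is of the moment at which its call begins: read the wrist's pose just before it. calibration takes no time and is no camera call.
- job.close_job(): hands the job in; it is judged then, once.
Trained networks look in the newest picture that a camera, given by its name, has taken for a name from the list of things; names that differ only in an ending like _2 or _b are one class to them, and where a whole thing is asked for, a point or a joint stands for the part that bears it (a point fixed in the world has none). Each returns a list of dicts, best first, with "conf" (0 to 1); they miss things now and then, are a little off and sometimes report something else, mostly with a low value. They report only what shows in the picture. A call takes as long as a camera call.
- spotter.boxes_of(camera, name): "point" ([x, y, z] in m, in world coordinates, good to about 4 mm: the middle of the surface that is visible of it).
- spotter.regions_of(camera, name): "pixels" (480x640 bool, what is visible of it).
The state is a dict: "time": time; "joint_positions": joint angles; "joint_vel": joint speeds; "joint_torque": joint torques, N m; "ee_pos": TCP position; "eef_rot": TCP orientation; "ft_force": force on the tool from outside, world axes, zero at the start; "torque": the same for the moment, N m; "width": finger opening in m; "grip_force": force on a finger pad.
Only numpy, scipy, OpenCV 4.12 (cv2) and the standard library are available. Lean on these libraries where they do the work, as an engineer would, in place of code of your own. Each camera call takes 0.05 s, during which the arm holds its last target. There are 200 camera calls.

## Task

One of the three identical closed tins in the oak case holds a lump of lead ore and is clearly the heaviest: slide the case's clear lid fully open by its pull and leave it open, then heft the tins one at a time to compare them, putting each lighter one back upright in its own compartment. Never drop or tip a tin, and leave the other things on the cabinet where they are. Finish while still gripping the heaviest tin, holding it up for the class, upright and still, at least 20 cm above the glass top, and do not put it down or let go.

Things in the scene. Friction and masses are not known exactly. Their poses are not given: they have to be found in the camera images.
- case: oak case fixed on the glass, 170 (x) by 288 (y) by 83 mm high, inside 150 mm wide; origin at the centre of its underside; y runs along the row of tins, to the robot's left, to the end where the lid comes out. Floor 8 mm above the glass. Three compartments 70 mm long (y), dividers up to 38 mm above the glass; a fourth, 44 mm long, at the +y end holds only paper slips
- lid (a joint): clear plastic pane, 158 by 280 by 4 mm, that slides in grooves along the case's +y: 0 shut, 0.225 m fully open (a stop), then it covers no tin and sticks out 225 mm past the case's +y end. Starts 0 to 0.03 m open. Its top is 76.5 mm above the glass, the case's side lips 83 mm. Takes about 1.5 N to slide and stays where it is left
- lid_pull (a point): the lid's pull, a dark wooden bar standing on the pane: 90 mm long across the case (x), 16 mm thick along the case's y, 24 mm high; this point is the middle of its top face, 100.5 mm above the glass. It moves with the lid, with the case's axes; 90 mm towards +y from the case's middle when shut
- tin_left: closed slip-lid tin, bare metal with a cream band, a plain upright cylinder 56 mm across, 60 mm tall, like the other two; origin at the centre of its underside. In the left compartment, centred at y = 51 mm in the case's frame, to 6 mm in x and 3 mm in y. A mineral lump lies inside; which tin is heaviest varies. About 47 mm free on each side along the case's x, 7 mm along its y.
- tin_middle: closed slip-lid tin, bare metal with a cream band, a plain upright cylinder 56 mm across, 60 mm tall, like the other two; origin at the centre of its underside. In the middle compartment, centred at y = -25 mm in the case's frame, to 6 mm in x and 3 mm in y. A mineral lump lies inside; which tin is heaviest varies. About 47 mm free on each side along the case's x, 7 mm along its y.
- tin_right: closed slip-lid tin, bare metal with a cream band, a plain upright cylinder 56 mm across, 60 mm tall, like the other two; origin at the centre of its underside. In the right compartment, centred at y = -101 mm in the case's frame, to 6 mm in x and 3 mm in y. A mineral lump lies inside; which tin is heaviest varies. Tins weigh 0.17 to 0.58 kg, the heaviest 0.15 kg or more above the rest
- malachite: bystander: banded green malachite slab, 90 by 60 by 14 mm, beyond the case; origin at the centre of its underside
- galena: bystander: loose silvery galena cube, 40 mm, beyond the case; origin at the centre of its underside
- streak_tile: bystander: white ceramic streak tile, 50 by 50 by 7 mm, to the left of the case, where the lid may slide out over it; origin at the centre of its underside
- lens: bystander: steel hand lens lying flat, 130 mm long and 9 mm high, a 55 mm ring and a straight handle, on the robot's side of the case; origin under it, between ring (+x) and handle. (A fixed ring stand with funnel and jar, 308 mm tall, stands at least 6 cm beyond the right end of the case)

How it is judged:
On the way, in this order (a step that is already met when the one before it is completed fails the run):
1. the lid is slid fully open (value of joint lid above 0.205 m), for 0.2 s.
2. a lighter tin is hefted: held in the fingers clear of the case while the heaviest stands in its place (((z of tin_left in the frame of case above 0.025 m and contact force between tin_left and the fingers above 1 N and contact force between tin_left and case below 0.05 N and ((z of tin_middle in the frame of case below 0.012 m and contact force between tin_middle and the fingers below 0.05 N and contact force between tin_middle and case above 3.4 N) or (z of tin_right in the frame of case below 0.012 m and contact force between tin_right and the fingers below 0.05 N and contact force between tin_right and case above 3.4 N))) or (z of tin_middle in the frame of case above 0.025 m and contact force between tin_middle and the fingers above 1 N and contact force between tin_middle and case below 0.05 N and ((z of tin_left in the frame of case below 0.012 m and contact force between tin_left and the fingers below 0.05 N and contact force between tin_left and case above 3.4 N) or (z of tin_right in the frame of case below 0.012 m and contact force between tin_right and the fingers below 0.05 N and contact force between tin_right and case above 3.4 N))) or (z of tin_right in the frame of case above 0.025 m and contact force between tin_right and the fingers above 1 N and contact force between tin_right and case below 0.05 N and ((z of tin_left in the frame of case below 0.012 m and contact force between tin_left and the fingers below 0.05 N and contact force between tin_left and case above 3.4 N) or (z of tin_middle in the frame of case below 0.012 m and contact force between tin_middle and the fingers below 0.05 N and contact force between tin_middle and case above 3.4 N))))), for 0.2 s.
3. the heaviest tin is held up with the two lighter ones back in their compartments (((height (world z) of tin_left above 0.2 m and contact force between tin_left and the fingers above 2 N and contact force between tin_left and case below 0.05 N and linear speed of tin_left below 0.03 m/s and angle between tin_left's own z axis and vertical below 0.25 rad and (z of tin_middle in the frame of case between 0.004 and 0.012 m and y of tin_middle in the frame of case between -0.037 and -0.013 m and angle between tin_middle's own z axis and vertical below 0.1 rad and linear speed of tin_middle below 0.02 m/s and contact force between tin_middle and the fingers below 0.05 N and contact force between tin_middle and case between 1 and 3.4 N) and (z of tin_right in the frame of case between 0.004 and 0.012 m and y of tin_right in the frame of case between -0.113 and -0.089 m and angle between tin_right's own z axis and vertical below 0.1 rad and linear speed of tin_right below 0.02 m/s and contact force between tin_right and the fingers below 0.05 N and contact force between tin_right and case between 1 and 3.4 N)) or (height (world z) of tin_middle above 0.2 m and contact force between tin_middle and the fingers above 2 N and contact force between tin_middle and case below 0.05 N and linear speed of tin_middle below 0.03 m/s and angle between tin_middle's own z axis and vertical below 0.25 rad and (z of tin_left in the frame of case between 0.004 and 0.012 m and y of tin_left in the frame of case between 0.039 and 0.063 m and angle between tin_left's own z axis and vertical below 0.1 rad and linear speed of tin_left below 0.02 m/s and contact force between tin_left and the fingers below 0.05 N and contact force between tin_left and case between 1 and 3.4 N) and (z of tin_right in the frame of case between 0.004 and 0.012 m and y of tin_right in the frame of case between -0.113 and -0.089 m and angle between tin_right's own z axis and vertical below 0.1 rad and linear speed of tin_right below 0.02 m/s and contact force between tin_right and the fingers below 0.05 N and contact force between tin_right and case between 1 and 3.4 N)) or (height (world z) of tin_right above 0.2 m and contact force between tin_right and the fingers above 2 N and contact force between tin_right and case below 0.05 N and linear speed of tin_right below 0.03 m/s and angle between tin_right's own z axis and vertical below 0.25 rad and (z of tin_left in the frame of case between 0.004 and 0.012 m and y of tin_left in the frame of case between 0.039 and 0.063 m and angle between tin_left's own z axis and vertical below 0.1 rad and linear speed of tin_left below 0.02 m/s and contact force between tin_left and the fingers below 0.05 N and contact force between tin_left and case between 1 and 3.4 N) and (z of tin_middle in the frame of case between 0.004 and 0.012 m and y of tin_middle in the frame of case between -0.037 and -0.013 m and angle between tin_middle's own z axis and vertical below 0.1 rad and linear speed of tin_middle below 0.02 m/s and contact force between tin_middle and the fingers below 0.05 N and contact force between tin_middle and case between 1 and 3.4 N)))), for 0.2 s.
At the end, for the whole second after the job is handed in: lid open (over 0.205 m); the heaviest tin in the fingers alone, underside over 0.20 m above the glass, within 0.25 rad of upright, under 0.03 m/s; the two lighter ones (each under 3.4 N) let go, upright and at rest on the floor of their own compartments (value of joint lid above 0.205 m and ((height (world z) of tin_left above 0.2 m and contact force between tin_left and the fingers above 2 N and contact force between tin_left and case below 0.05 N and linear speed of tin_left below 0.03 m/s and angle between tin_left's own z axis and vertical below 0.25 rad and (z of tin_middle in the frame of case between 0.004 and 0.012 m and y of tin_middle in the frame of case between -0.037 and -0.013 m and angle between tin_middle's own z axis and vertical below 0.1 rad and linear speed of tin_middle below 0.02 m/s and contact force between tin_middle and the fingers below 0.05 N and contact force between tin_middle and case between 1 and 3.4 N) and (z of tin_right in the frame of case between 0.004 and 0.012 m and y of tin_right in the frame of case between -0.113 and -0.089 m and angle between tin_right's own z axis and vertical below 0.1 rad and linear speed of tin_right below 0.02 m/s and contact force between tin_right and the fingers below 0.05 N and contact force between tin_right and case between 1 and 3.4 N)) or (height (world z) of tin_middle above 0.2 m and contact force between tin_middle and the fingers above 2 N and contact force between tin_middle and case below 0.05 N and linear speed of tin_middle below 0.03 m/s and angle between tin_middle's own z axis and vertical below 0.25 rad and (z of tin_left in the frame of case between 0.004 and 0.012 m and y of tin_left in the frame of case between 0.039 and 0.063 m and angle between tin_left's own z axis and vertical below 0.1 rad and linear speed of tin_left below 0.02 m/s and contact force between tin_left and the fingers below 0.05 N and contact force between tin_left and case between 1 and 3.4 N) and (z of tin_right in the frame of case between 0.004 and 0.012 m and y of tin_right in the frame of case between -0.113 and -0.089 m and angle between tin_right's own z axis and vertical below 0.1 rad and linear speed of tin_right below 0.02 m/s and contact force between tin_right and the fingers below 0.05 N and contact force between tin_right and case between 1 and 3.4 N)) or (height (world z) of tin_right above 0.2 m and contact force between tin_right and the fingers above 2 N and contact force between tin_right and case below 0.05 N and linear speed of tin_right below 0.03 m/s and angle between tin_right's own z axis and vertical below 0.25 rad and (z of tin_left in the frame of case between 0.004 and 0.012 m and y of tin_left in the frame of case between 0.039 and 0.063 m and angle between tin_left's own z axis and vertical below 0.1 rad and linear speed of tin_left below 0.02 m/s and contact force between tin_left and the fingers below 0.05 N and contact force between tin_left and case between 1 and 3.4 N) and (z of tin_middle in the frame of case between 0.004 and 0.012 m and y of tin_middle in the frame of case between -0.037 and -0.013 m and angle between tin_middle's own z axis and vertical below 0.1 rad and linear speed of tin_middle below 0.02 m/s and contact force between tin_middle and the fingers below 0.05 N and contact force between tin_middle and case between 1 and 3.4 N)))); the arm keeps its last pose, push and grip.
It fails at once if the malachite, galena cube, streak tile or hand lens is moved by more than 20 mm (distance of any of malachite, galena, streak_tile, lens from where it was at the start of the episode above 0.02 m).
It fails at once if a tin is tipped by more than 0.5 rad (angle between any of tin_left, tin_middle, tin_right's own z axis and vertical above 0.5 rad).
It fails at once if a tin is dropped: it falls free of the fingers by about 1 cm or more (0.45 m/s) ((linear speed of tin_left above 0.45 m/s and contact force between tin_left and the fingers below 0.05 N) or (linear speed of tin_middle above 0.45 m/s and contact force between tin_middle and the fingers below 0.05 N) or (linear speed of tin_right above 0.45 m/s and contact force between tin_right and the fingers below 0.05 N)).
It also fails if it takes over 69 s, if anything falls off the work surface, if the arm or the gripper's body presses on something with over 40 N, if the wrist force passes 120 N, or if a joint passes its speed limit or range.

## Working session

There is one attempt and no reset: what is moved stays moved. The work goes in short steps, Python scripts to look and compute and a tool call to move; the robot and the scene stay as the last step left them, time stands still between calls to the robot, and variables do not carry over. Pictures are saved under pics/ and viewed, at most 10 in all, crops included, and the job is handed in when it is done.

Besides the shell and the picture viewer there is one more tool, called after "Call:" as name([rows], argument=value, ...), one row to a line, values as JSON. play_rows: Moves the arm, as the interface text tells. Shift numbers are shares of 150 mm and turn numbers shares of 30 degrees, none past 1 either way. Its arguments: {"type":"object","properties":{"series":{"type":"array","items":{"type":"array","items":{"type":"number"}}},"fingers":{"type":"number"},"squeeze":{"type":"number"}},"required":["series"]}

```bash
mkdir -p pics; python3 - <<'E'
from bench import status, vision, job, spotter, r
import cv2,numpy as np
s=status.read_state()
print({k:np.round(v,3).tolist() for k,v in s.items()}, r.grasp_offset)
a=vision.camera("scene");b=vision.camera("top")
cv2.imwrite("pics/a.png",np.vstack([a,b])[:, :] if 0 else cv2.resize(np.hstack([a,b]),(800,300)))
cv2.imwrite("pics/top.png",b)
for c in("scene","top"):
  k=vision.calibration(c);R=cv2.Rodrigues(np.array(k["rvec"]))[0];print(c,k["fx"],(-R.T@np.array(k["tvec"]).ravel()).round(3), R[2].round(2))
  for n in("case","lid_pull","tin_left","tin_middle","tin_right","streak_tile","lens","malachite","galena"):
    print(n,[(np.round(d["point"],3).tolist(),round(d["conf"],2)) for d in spotter.boxes_of(c,n)][:4])
E
```

```text
{'time': 0.0, 'joint_positions': [-1.123, 0.333, -0.065, 1.461, 0.022, 1.35, -0.088], 'joint_vel': [-0.0, -0.0, 0.003, -0.001, -0.001, 0.001, 0.002], 'joint_torque': [0.001, -62.326, 0.025, -38.99, -0.061, 0.04, 0.0], 'ee_pos': [0.283, 0.557, 0.404], 'eef_rot': [0.233, 0.972, -0.001, -0.0], 'ft_force': [-0.466, -0.418, -0.591], 'torque': [0.036, 0.015, -0.046], 'grip_force': 0.0, 'width': 0.087} 0.1635
scene 488.23419820363574 [0.918 0.577 0.54 ] [-0.42 -0.74 -0.53]
case [([0.552, -0.014, 0.079], 0.92)]
lid_pull [([0.529, -0.016, 0.079], 0.96)]
tin_left [([0.75, 0.192, 0.038], 0.32)]
tin_middle []
tin_right []
streak_tile [([0.425, 0.241, 0.01], 0.75)]
lens [([0.317, -0.284, 0.007], 0.55)]
malachite [([0.78, -0.085, 0.017], 0.8)]
galena [([0.749, 0.191, 0.038], 0.73), ([0.528, -0.018, 0.079], 0.46), ([0.425, 0.241, 0.01], 0.35)]
top 527.3361207933949 [ 0.389 -0.042  0.975] [ 0.21 -0.02 -0.98]
case [([0.52, -0.062, 0.078], 0.89)]
lid_pull [([0.523, -0.046, 0.076], 0.57)]
tin_left []
tin_middle []
tin_right [([0.545, -0.188, 0.068], 0.78)]
streak_tile [([0.424, 0.235, 0.003], 0.96)]
lens [([0.315, -0.291, 0.007], 0.58)]
malachite [([0.776, -0.104, 0.014], 0.55)]
galena [([0.748, 0.171, 0.04], 0.88), ([0.522, -0.061, 0.079], 0.52)]
```

View pics/top.png

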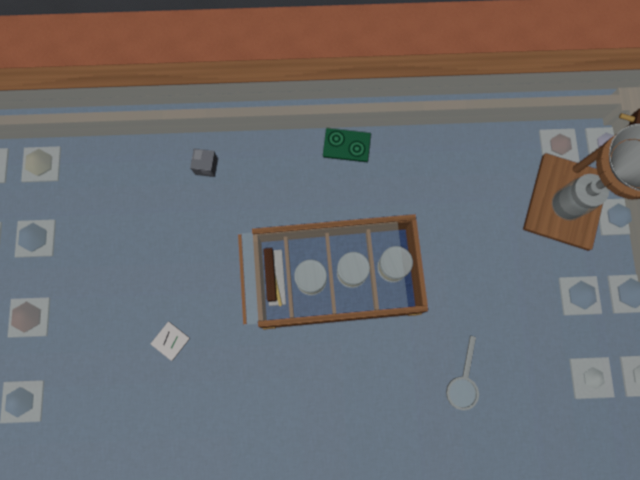

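View pics/a.png

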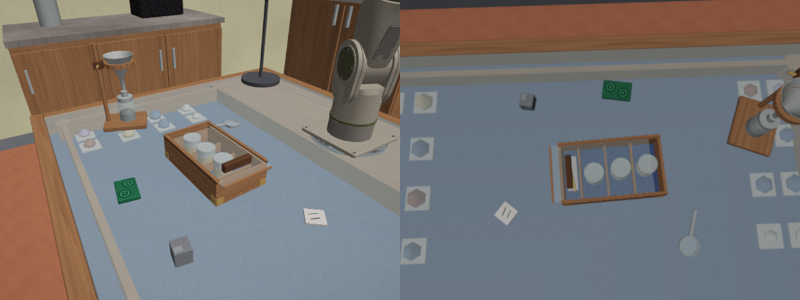

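The top picture shows the case rim corners near (253,230), (414,216), (425,312) and (262,325). The dark pull is at about (270,275), and the tins are at (310,277), (353,269) and (395,264). The streak tile is at (170,341), clear of the case. Next I'll measure the pull and case from both views.

```bash
cat > h.py <<'E'
from bench import status, vision, job, spotter, r
import cv2,numpy as np
from scipy.spatial.transform import Rotation as Ro
def cal(c):
    k=vision.calibration(c)
    K=np.array([[k["fx"],0,k["cx"]],[0,k["fy"],k["cy"]],[0,0,1]])
    if c=="wrist":
        s=status.read_state();T=np.eye(4);T[:3,:3]=Ro.from_quat(s["eef_rot"]).as_matrix();T[:3,3]=s["ee_pos"]
        W=np.linalg.inv(T@np.array(k["T_tool_cam"]));return K,W[:3,:3],W[:3,3]
    return K,cv2.Rodrigues(np.array(k["rvec"]))[0],np.array(k["tvec"]).ravel()
def plane(c,px,z):
    K,R,t=cal(c);o=-R.T@t
    d=(R.T@np.linalg.inv(K)@np.c_[np.atleast_2d(px),np.ones(len(np.atleast_2d(px)))].T).T
    return o+d*((z-o[2])/d[:,2])[:,None]
def tri(c1,p1,c2,p2):
    P=[];
    for c in(c1,c2):
        K,R,t=cal(c);P.append(K@np.c_[R,t])
    X=cv2.triangulatePoints(P[0],P[1],np.float64(p1).reshape(2,1),np.float64(p2).reshape(2,1)).ravel();return X[:3]/X[3]
E
python3 - <<'E'
from h import *
C=plane("top",[(253,230),(414,216),(425,312),(262,325)],.083);print(C.round(3),C.mean(0))
for i in range(4): print(np.linalg.norm(C[i]-C[(i+1)%4]))
print("tins",plane("top",[(310,276),(352,268),(395,263)],.068).round(3))
m={}
for c in("top","scene"):
  im=vision.camera(c);mk=spotter.regions_of(c,"lid_pull")
  for d in mk[:2]:
    g=d["pixels"].astype(np.uint8);ys,xs=np.nonzero(g);print(c,d["conf"],g.sum(),xs.min(),xs.max(),ys.min(),ys.max(),xs.mean(),ys.mean())
a=vision.camera("scene");b=vision.camera("top")
A=cv2.resize(a[190:330,250:450],None,fx=4,fy=4)[:600,:800]
B=cv2.resize(b[200:340,230:430],None,fx=4,fy=4)
cv2.imwrite("pics/A.png",A);cv2.imwrite("pics/B.png",B)
E
```

```text
[[ 0.6    0.072  0.083]
 [ 0.614 -0.209  0.083]
 [ 0.447 -0.215  0.083]
 [ 0.436  0.059  0.083]] [ 0.52454718 -0.07343392  0.083     ]
0.28172281957454953
0.1671421142341847
0.2742043892448415
0.16397007094603974
tins [[ 0.518 -0.024  0.068]
 [ 0.529 -0.097  0.068]
 [ 0.535 -0.173  0.068]]
top 0.63 14137 238 407 222 324 320.6625167998868 271.35092310957066
scene 0.93 7231 279 435 202 301 355.8037615820772 249.6470750933481
```

View pics/A.png

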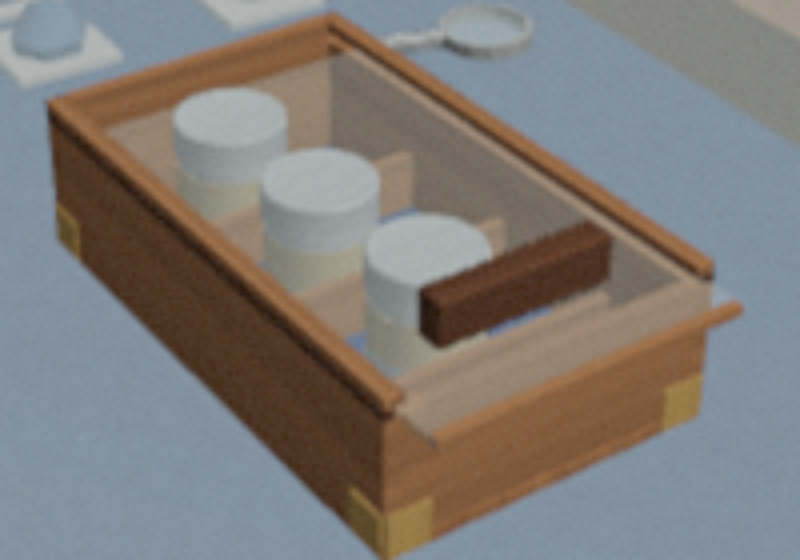

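View pics/B.png

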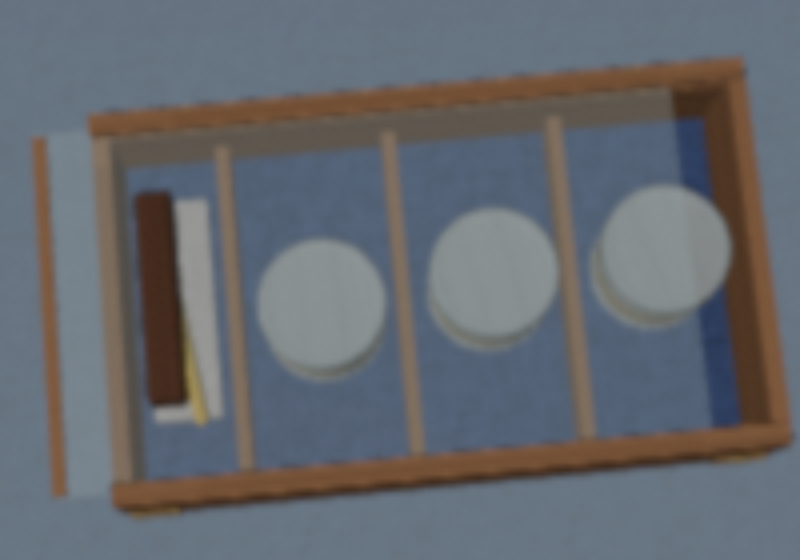

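```bash
python3 - <<'E'
from h import *
b=lambda u,v:(u/4+230-.375,v/4+200-.375)
a=lambda u,v:(u/4+250-.375,v/4+190-.375)
print("pull",tri("top",b(161,298),"scene",a(516,264)), plane("top",[b(161,298)],.1005))
e=plane("top",[b(152.5,192),b(169.5,404)],.1005);print("pull ends",e,np.linalg.norm(e[0]-e[1]),np.degrees(np.arctan2(*(e[0]-e[1])[[1,0]])))
for n,p,q in(("L",(322,301),(428,258)),("M",(494,272),(321,182)),("R",(665,248),(230,119))):
  print(n,tri("top",b(*p),"scene",a(*q)).round(4),plane("top",[b(*p)],.068).round(4))
C=plane("top",[b(90,115),b(743,58),b(790,438),b(115,502)],.083)
Cs=plane("scene",[a(385,408),a(50,103),a(332,14),a(712,270)],.083)
for X in(C,Cs):
  u=(X[0]-X[1]+X[3]-X[2]);print(X.round(4).tolist(),X.mean(0).round(4),[round(float(np.linalg.norm(X[i]-X[(i+1)%4])),3) for i in range(4)],np.degrees(np.arctan2(-u[0],u[1])))
E
```

```text
pull [0.51946359 0.04257875 0.09800784] [[0.51894602 0.04245148 0.1005    ]]
pull ends [[0.5642018  0.04532377 0.1005    ]
 [0.47465304 0.03964029 0.1005    ]] 0.0897289355505235 3.6315777320711176
L [ 0.5198 -0.0235  0.0639] [[ 0.5198 -0.024   0.068 ]]
M [ 0.5296 -0.0991  0.0672] [[ 0.5297 -0.0992  0.068 ]]
R [ 0.5375 -0.1743  0.0671] [[ 0.5374 -0.1743  0.068 ]]
[[0.6028, 0.0737, 0.083], [0.6178, -0.2118, 0.083], [0.4521, -0.2193, 0.083], [0.4365, 0.0647, 0.083]] [ 0.5273 -0.0732  0.083 ] [0.286, 0.166, 0.284, 0.167] 3.079594462674698
[[0.6052, 0.079, 0.083], [0.6171, -0.209, 0.083], [0.4515, -0.2199, 0.083], [0.4391, 0.0707, 0.083]] [ 0.5282 -0.0698  0.083 ] [0.288, 0.166, 0.291, 0.166] 2.417391941679851
```

```bash
cat >> h.py <<'E'
def go(x,y,z,yaw=3.0):
    "grasp-point goal (z of grasp point), tool-y heading in degrees -> shares"
    s=status.read_state();R=Ro.from_quat(s["eef_rot"])
    yv=np.array([np.cos(np.radians(yaw)),np.sin(np.radians(yaw)),0]);zv=np.array([0,0,-1.]);G=Ro.from_matrix(np.c_[np.cross(yv,zv),yv,zv])
    d=R.inv().apply(np.array([x,y,z+r.grasp_offset])-s["ee_pos"])/.15
    w=np.degrees((R.inv()*G).as_rotvec())/30
    print("t",round(s["time"],2),"shift",d.round(3),"turn",w.round(3),"F",np.round(s["ft_force"],2),"w",round(s["width"],4),"g",round(s["grip_force"],1))
E
python3 -c "
from h import *
go(.520,.01,.24)"
```

```text
t 1.3 shift [-3.059 -2.535  0.008] turn [ 0.    -0.     2.001] F [-0.19 -0.8   0.91] w 0.0872 g 0.0
```

Call:
play_rows([
  [-1, -0.82, 0, 0, 0, 1],
  [-1, -0.82, 0, 0, 0, 1],
  [-1, -0.82, 0, 0, 0, 1],
  [-1, -0.82, 0, 0, 0, 1],
  [-1, -0.82, 0, 0, 0, 1],
], fingers=0)

```text
time: 1.8
ee_pos: [0.3649, 0.3738, 0.4054]
eef_rot: [0.482, 0.876, 0.0, 0.001]
ft_force: [-0.7, 0.4, -0.8]
width: 0.0551
grip_force: 0.0
```

```bash
python3 -c "
from h import *
go(.520,.01,.24)"
```

```text
t 1.8 shift [-2.602 -0.425  0.016] turn [0.003 0.002 0.979] F [-0.67  0.36 -0.83] w 0.0551 g 0.0
```

Call:
play_rows([
  [-1, -0.16, 0, 0, 0, 0.98],
  [-1, -0.16, 0, 0, 0, 0.98],
  [-1, -0.16, 0, 0, 0, 0.98],
  [-1, -0.16, 0, 0, 0, 0.98],
  [-1, -0.16, 0, 0, 0, 0.98],
])

```text
time: 2.3
ee_pos: [0.4235, 0.2395, 0.4051]
eef_rot: [0.686, 0.728, 0.0, -0.0]
ft_force: [0.1, 1.3, 0.2]
width: 0.0437
grip_force: 0.0
```

```bash
python3 -c "
from h import *
go(.520,.012,.24)"
```

```text
t 2.3 shift [-1.553  0.551  0.01 ] turn [ 0.001 -0.001  0.015] F [0.1  1.31 0.16] w 0.0437 g 0.0
```

Call:
play_rows([
  [-1, 0.4, 0, 0, 0, 0],
  [-1, 0.4, 0, 0, 0, 0],
  [-1, 0.4, 0, 0, 0, 0],
  [-1, 0.4, 0, 0, 0, 0],
])

```text
time: 2.7
ee_pos: [0.4938, 0.0908, 0.405]
eef_rot: [0.685, 0.728, -0.0, 0.001]
ft_force: [0.3, 1.6, 0.6]
width: 0.0436
grip_force: 0.0
```

```bash
python3 - <<'E'
from h import *
print(status.read_state()["ee_pos"])
im=vision.camera("wrist");cv2.imwrite("pics/w1.png",im)
K,R,t=cal("wrist")
for P in([.5193,.0425,.1005],[.5282,-.071,.083],[.52,-.024,.068]):
  q=K@(R@np.array(P)+t);print(q[:2]/q[2])
go(.518,.010,.24)
E
```

```text
[0.49376234 0.09079547 0.40498588]
[343.597001   284.24605106]
[341.97075371 376.72383765]
[336.91731968 329.34616031]
t 2.75 shift [-0.553  0.129  0.01 ] turn [0.001 0.002 0.017] F [ 0.14 -1.72  0.11] w 0.0434 g 0.0
```

View pics/w1.png

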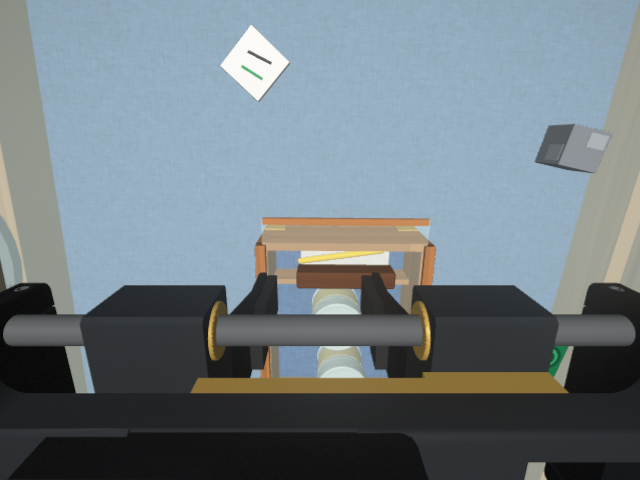

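The wrist view shows the pull at about (346,278). My estimate projects to (344,284), so they agree to about 5 mm. The lid still covers the tins. Next I go behind the pull, descend and push.

Call:
play_rows([
  [-0.28, 0.06, 0, 0, 0, 0],
  [-0.55, 0.13, 0, 0, 0, 0.02],
  [-0.55, 0.13, 0.3, 0, 0, 0.02],
  [-0.55, 0.13, 0.6, 0, 0, 0.02],
  [-0.55, 0.13, 0.8, 0, 0, 0.02],
])

```text
time: 3.25
ee_pos: [0.5162, 0.0162, 0.2818]
eef_rot: [0.686, 0.727, -0.001, -0.001]
ft_force: [-0.8, 0.9, -0.2]
width: 0.0439
grip_force: 0.0
```

```bash
python3 - <<'E'
from h import *
go(.518,.010,.102)
E
```

```text
t 3.25 shift [-0.042  0.01   0.109] turn [-0.005 -0.001  0.01 ] F [-0.83  0.88 -0.17] w 0.0439 g 0.0
```

Call:
play_rows([
  [-0.03, 0.01, 0.06, 0, 0, 0],
  [-0.03, 0.01, 0.11, 0, 0, 0],
  [0.0, 0.01, 0.11, 0, 0, 0],
  [0.06, 0.01, 0.11, 0, 0, 0],
  [0.15, 0.01, 0.11, 0, 0, 0],
])

```text
time: 3.75
ee_pos: [0.5179, 0.0366, 0.2696]
eef_rot: [0.688, 0.725, 0.001, 0.001]
ft_force: [0.9, -2.1, 1.7]
width: 0.0434
grip_force: 1.0
```

Call:
play_rows([
  [0.1, 0, 0, 0, 0, 0],
  [0.2, 0, 0, 0, 0, 0],
  [0.3, 0, 0, 0, 0, 0],
  [0.4, 0, 0, 0, 0, 0],
  [0.5, 0, 0, 0, 0, 0],
])

```text
time: 4.25
ee_pos: [0.5134, 0.1124, 0.2686]
eef_rot: [0.688, 0.726, 0.0, 0.0]
ft_force: [1.5, -1.8, 1.5]
width: 0.0437
grip_force: 1.0
```

```bash
python3 - <<'E'
from h import *
go(.510,.230,.102)
E
```

```text
t 4.25 shift [0.784 0.019 0.021] turn [ 0.001 -0.001  0.001] F [ 1.5  -1.81  1.5 ] w 0.0437 g 1.0
```

Call:
play_rows([
  [0.12, 0, 0, 0, 0, 0],
  [0.25, 0, 0, 0, 0, 0],
  [0.38, 0, 0, 0, 0, 0],
  [0.5, 0, 0, 0, 0, 0],
  [0.6, 0, 0, 0, 0, 0],
])

```text
time: 4.75
ee_pos: [0.5084, 0.2026, 0.2683]
eef_rot: [0.688, 0.726, 0.0, -0.0]
ft_force: [1.7, -2.0, 1.0]
width: 0.0432
grip_force: 1.0
```

Call:
play_rows([
  [0.05, 0, 0, 0, 0, 0],
  [0.1, 0, 0, 0, 0, 0],
  [0.15, 0, 0, 0, 0, 0],
  [0.17, 0, 0, 0, 0, 0],
])

```text
time: 5.15
ee_pos: [0.5074, 0.2247, 0.268]
eef_rot: [0.689, 0.725, -0.002, 0.001]
ft_force: [-2.7, -16.1, 7.7]
width: 0.0433
grip_force: 8.1
```

Call:
play_rows([
  [-0.1, 0, -0.05, 0, 0, 0],
  [-0.15, 0, -0.3, 0, 0, 0],
  [-0.3, 0, -0.6, 0, 0, 0],
  [-0.6, 0, -0.8, 0, 0, 0],
  [-0.9, 0, -0.9, 0, 0, 0],
], fingers=1)

```text
time: 5.65
ee_pos: [0.5144, 0.0919, 0.4058]
eef_rot: [0.688, 0.726, 0.002, 0.0]
ft_force: [0.3, 0.0, 0.5]
width: 0.0753
grip_force: 0.0
```

```bash
python3 - <<'E'
from h import *
a=vision.camera("scene");b=vision.camera("top")
cv2.imwrite("pics/c.png",np.hstack([cv2.resize(a[150:450,250:550],(400,400)),cv2.resize(b[170:370,130:430],(400,267)) if 0 else cv2.resize(b[150:400,150:400],(400,400))]))
for c in("scene","top","wrist"):
  if c=="wrist": vision.camera(c)
  for n in("tin_left","lid_pull"):
    print(c,n,[(np.round(d["point"],3).tolist(),round(d["conf"],2)) for d in spotter.boxes_of(c,n)][:5])
go(.5198,-.024,.24)
E
```

```text
scene tin_left [([0.532, -0.021, 0.068], 0.94)]
scene lid_pull [([0.526, 0.188, 0.078], 0.8)]
top tin_left [([0.517, -0.022, 0.068], 0.61)]
top lid_pull [([0.522, 0.045, 0.077], 0.87)]
wrist tin_left [([0.523, -0.003, 0.07], 0.84)]
wrist lid_pull [([0.514, 0.171, 0.079], 0.61)]
t 6.1 shift [-0.788 -0.005 -0.009] turn [-0.002  0.     0.004] F [ 0.62 -0.18  0.09] w 0.0871 g 0.0
```

View pics/c.png

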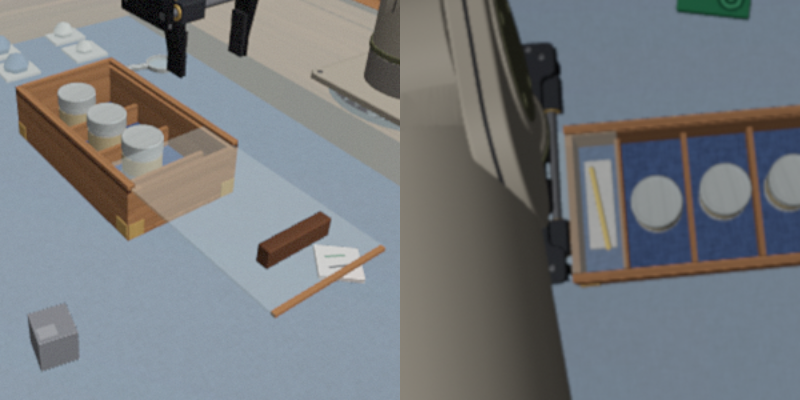

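The lid is fully open: the pane sticks out and the pull is out beyond the case. All three tins are uncovered and upright. Next I go over the left tin.

Call:
play_rows([
  [-0.3, 0, 0, 0, 0, 0],
  [-0.6, 0, 0, 0, 0, 0],
  [-0.79, 0, 0, 0, 0, 0],
  [-0.79, 0, 0, 0, 0, 0],
])

```text
time: 6.5
ee_pos: [0.5205, -0.0292, 0.4026]
eef_rot: [0.69, 0.724, -0.001, 0.0]
ft_force: [-0.8, 0.4, -0.4]
width: 0.0868
grip_force: 0.0
```

```bash
python3 - <<'E'
from h import *
print(np.mean([(vision.camera("wrist"),status.read_state()["ft_force"])[1] for _ in range(3)],0))
go(.5198,-.024,.050)
E
```

```text
[-0.11419177  0.92287265 -0.29035137]
t 6.65 shift [-0.    -0.005  1.259] turn [-0.001 -0.001  0.004] F [ 0.18  0.28 -0.12] w 0.0871 g 0.0
```

Call:
play_rows([
  [0, 0, 0.25, 0, 0, 0],
  [0, 0, 0.5, 0, 0, 0],
  [0, 0, 0.7, 0, 0, 0],
  [0, 0, 0.85, 0, 0, 0],
  [0, 0, 0.95, 0, 0, 0],
])

```text
time: 7.15
ee_pos: [0.5201, -0.0233, 0.258]
eef_rot: [0.687, 0.727, -0.001, -0.001]
ft_force: [0.4, -0.2, 0.4]
width: 0.0869
grip_force: 0.0
```

Call:
play_rows([
  [0, 0, 0.1, 0, 0, 0],
  [0, 0, 0.2, 0, 0, 0],
  [0, 0, 0.3, 0, 0, 0],
  [0, 0, 0.3, 0, 0, 0],
])

```text
time: 7.55
ee_pos: [0.5199, -0.0234, 0.2132]
eef_rot: [0.687, 0.727, -0.001, -0.001]
ft_force: [-0.4, 0.3, 0.3]
width: 0.0869
grip_force: 0.0
```

```bash
python3 - <<'E'
from h import *
a=vision.camera("scene")
cv2.imwrite("pics/d.png",cv2.resize(a[150:330,250:450],(600,540)))
go(.5198,-.024,.050)
E
```

```text
t 7.6 shift [-0.001 -0.004  0.006] turn [-0.004 -0.     0.005] F [0.23 0.22 0.77] w 0.0867 g 0.0
```

View pics/d.png

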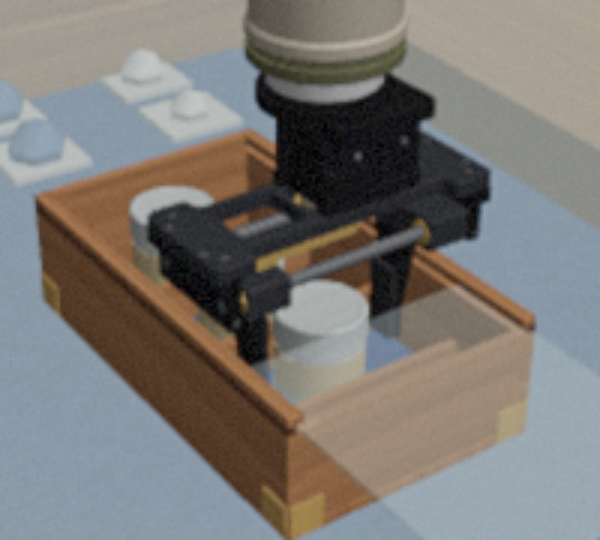

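The scene crop shows the fingers straddling the left tin, with clear air on both sides and the tin upright. I'll nudge 2 mm towards +y and close.

Call:
play_rows([
  [0.015, 0, 0, 0, 0, 0],
  [0.015, 0, 0, 0, 0, 0],
  [0.015, 0, 0, 0, 0, 0],
  [0.015, 0, 0, 0, 0, 0],
  [0.015, 0, 0, 0, 0, 0],
], fingers=-1, squeeze=25)

```text
time: 8.1
ee_pos: [0.5206, -0.0231, 0.2154]
eef_rot: [0.688, 0.726, 0.0, 0.0]
ft_force: [-0.8, 0.8, 1.9]
width: 0.0559
grip_force: 25.0
```

Call:
play_rows([
  [0, 0, 0, 0, 0, 0],
  [0, 0, 0, 0, 0, 0],
  [0, 0, 0, 0, 0, 0],
])

```text
time: 8.4
ee_pos: [0.5206, -0.023, 0.2154]
eef_rot: [0.688, 0.726, 0.0, 0.0]
ft_force: [-1.1, 0.4, 6.5]
width: 0.056
grip_force: 25.0
```

Call:
play_rows([
  [0, 0, -0.04, 0, 0, 0],
  [0, 0, -0.1, 0, 0, 0],
  [0, 0, -0.18, 0, 0, 0],
  [0, 0, -0.26, 0, 0, 0],
  [0, 0, -0.3, 0, 0, 0],
])

```text
time: 8.9
ee_pos: [0.5209, -0.0231, 0.262]
eef_rot: [0.688, 0.725, 0.001, 0.001]
ft_force: [0.5, -0.7, -2.8]
width: 0.0554
grip_force: 25.0
```

Call:
play_rows([
  [0, 0, 0, 0, 0, 0],
  [0, 0, 0, 0, 0, 0],
  [0, 0, 0, 0, 0, 0],
])

```text
time: 9.2
ee_pos: [0.5203, -0.023, 0.2598]
eef_rot: [0.688, 0.726, -0.0, -0.0]
ft_force: [0.5, 0.4, -2.2]
width: 0.0558
grip_force: 25.0
```

```bash
python3 - <<'E'
from h import *
f=[(vision.camera("scene"),status.read_state()["ft_force"])[1] for _ in range(6)]
print(np.round(f,2)[:,2],np.mean(f,0))
go(.5198,-.022,.050)
E
```

```text
[-2.33 -1.98 -2.24 -3.38 -2.62 -2.25] [-0.0186879   0.32988827 -2.46698506]
t 9.5 shift [ 0.007 -0.004  0.31 ] turn [-0.001  0.     0.001] F [ 0.6   0.71 -2.25] w 0.0556 g 25.0
```

The left tin weighs about 2.4 N, under the 3.4 N limit, so it is a lighter one. I'll put it back.

Call:
play_rows([
  [0, 0, 0.08, 0, 0, 0],
  [0, 0, 0.18, 0, 0, 0],
  [0, 0, 0.25, 0, 0, 0],
  [0, 0, 0.28, 0, 0, 0],
  [0, 0, 0.295, 0, 0, 0],
])

```text
time: 10.0
ee_pos: [0.5203, -0.0232, 0.2154]
eef_rot: [0.688, 0.725, -0.001, -0.0]
ft_force: [-12.3, 1.0, 22.3]
width: 0.0555
grip_force: 25.0
```

Call:
play_rows([
  [0, 0, 0, 0, 0, 0],
  [0, 0, 0, 0, 0, 0],
  [0, 0, 0, 0, 0, 0],
])

```text
time: 10.3
ee_pos: [0.5207, -0.023, 0.2162]
eef_rot: [0.688, 0.726, 0.0, 0.0]
ft_force: [-0.4, 0.2, -1.9]
width: 0.0558
grip_force: 25.0
```

Call:
play_rows([
  [0, 0, 0.007, 0, 0, 0],
  [0, 0, 0.007, 0, 0, 0],
  [0, 0, 0.007, 0, 0, 0],
])

```text
time: 10.6
ee_pos: [0.5207, -0.0231, 0.2154]
eef_rot: [0.688, 0.726, 0.0, 0.0]
ft_force: [-3.0, -0.2, 5.4]
width: 0.056
grip_force: 25.0
```

Call:
play_rows([
  [0, 0, 0, 0, 0, 0],
  [0, 0, 0, 0, 0, 0],
  [0, 0, 0, 0, 0, 0],
  [0, 0, 0, 0, 0, 0],
], fingers=1)

```text
time: 11.0
ee_pos: [0.5205, -0.023, 0.2148]
eef_rot: [0.688, 0.726, 0.0, 0.0]
ft_force: [-0.1, 1.1, -0.9]
width: 0.0798
grip_force: 0.0
```

Call:
play_rows([
  [0, 0, -0.1, 0, 0, 0],
  [0, 0, -0.35, 0, 0, 0],
  [0, 0, -0.65, 0, 0, 0],
  [0, 0, -0.7, 0, 0, 0],
  [0, 0, -0.7, 0, 0, 0],
])

```text
time: 11.5
ee_pos: [0.5209, -0.0231, 0.3213]
eef_rot: [0.688, 0.726, 0.002, 0.001]
ft_force: [0.4, 0.6, -0.3]
width: 0.0869
grip_force: 0.0
```

```bash
python3 - <<'E'
from h import *
for c in("scene","top"):
  vision.camera(c)
  print(c,[(np.round(d["point"],3).tolist(),round(d["conf"],2)) for n in("tin_left","tin_middle","tin_right") for d in spotter.boxes_of(c,n)][:5])
go(.5297,-.0980,.155)
E
```

```text
scene [([0.531, -0.02, 0.068], 0.57), ([0.539, -0.086, 0.062], 0.81), ([0.545, -0.154, 0.065], 0.94)]
top [([0.532, -0.108, 0.069], 0.95), ([0.537, -0.175, 0.069], 0.92)]
t 11.9 shift [-0.502  0.036  0.004] turn [-0.003  0.001  0.001] F [ 0.47 -0.41  0.05] w 0.0871 g 0.0
```

Call:
play_rows([
  [-0.25, 0.02, 0, 0, 0, 0],
  [-0.5, 0.04, 0, 0, 0, 0],
  [-0.5, 0.04, 0.1, 0, 0, 0],
  [-0.5, 0.04, 0.35, 0, 0, 0],
  [-0.5, 0.04, 0.5, 0, 0, 0],
])

```text
time: 12.4
ee_pos: [0.5298, -0.0978, 0.2426]
eef_rot: [0.688, 0.725, -0.001, -0.001]
ft_force: [-0.4, -0.2, 1.1]
width: 0.087
grip_force: 0.0
```

```bash
python3 - <<'E'
from h import *
go(.5297,-.0980,.0508)
E
```

```text
t 12.4 shift [-0.002 -0.001  0.189] turn [-0.003 -0.    -0.   ] F [-0.41 -0.22  1.13] w 0.087 g 0.0
```

Call:
play_rows([
  [0, 0, 0.07, 0, 0, 0],
  [0, 0, 0.14, 0, 0, 0],
  [0, 0, 0.2, 0, 0, 0],
  [0, 0, 0.2, 0, 0, 0],
])

```text
time: 12.8
ee_pos: [0.5304, -0.0975, 0.2143]
eef_rot: [0.688, 0.726, -0.0, -0.0]
ft_force: [0.3, 0.5, 0.1]
width: 0.0872
grip_force: 0.0
```

Call:
play_rows([
  [0, 0, 0, 0, 0, 0],
  [0, 0, 0, 0, 0, 0],
  [0, 0, 0, 0, 0, 0],
  [0, 0, 0, 0, 0, 0],
  [0, 0, 0, 0, 0, 0],
], fingers=-1, squeeze=30)

```text
time: 13.3
ee_pos: [0.5306, -0.0976, 0.2152]
eef_rot: [0.688, 0.726, 0.0, 0.0]
ft_force: [-0.1, -0.7, 2.2]
width: 0.0559
grip_force: 30.0
```

Call:
play_rows([
  [0, 0, 0, 0, 0, 0],
  [0, 0, 0, 0, 0, 0],
])

```text
time: 13.5
ee_pos: [0.5306, -0.0976, 0.2151]
eef_rot: [0.688, 0.726, 0.0, 0.0]
ft_force: [-0.5, 0.6, 3.6]
width: 0.0557
grip_force: 30.0
```

Call:
play_rows([
  [0, 0, -0.04, 0, 0, 0],
  [0, 0, -0.1, 0, 0, 0],
  [0, 0, -0.18, 0, 0, 0],
  [0, 0, -0.26, 0, 0, 0],
  [0, 0, -0.3, 0, 0, 0],
])

```text
time: 14.0
ee_pos: [0.5308, -0.0978, 0.2617]
eef_rot: [0.688, 0.726, 0.001, 0.001]
ft_force: [0.0, -0.5, -1.6]
width: 0.0556
grip_force: 30.0
```

Call:
play_rows([
  [0, 0, 0, 0, 0, 0],
  [0, 0, 0, 0, 0, 0],
  [0, 0, 0, 0, 0, 0],
])

```text
time: 14.3
ee_pos: [0.5302, -0.0976, 0.2594]
eef_rot: [0.688, 0.726, -0.0, -0.0]
ft_force: [0.7, 0.6, -1.9]
width: 0.0562
grip_force: 30.0
```

```bash
python3 - <<'E'
from h import *
f=[(vision.camera("scene"),status.read_state()["ft_force"])[1] for _ in range(6)]
print(np.round(f,2)[:,2],np.mean(f,0))
E
```

```text
[-2.16 -2.08 -2.11 -2.35 -2.11 -1.66] [ 0.28243756  0.26823025 -2.07889669]
```

The middle tin weighs about 2.1 N, so it is a lighter one too. The right tin must be the heaviest. I'll put the middle one back slowly.

Call:
play_rows([
  [0, 0, 0.08, 0, 0, 0],
  [0, 0, 0.16, 0, 0, 0],
  [0, 0, 0.22, 0, 0, 0],
  [0, 0, 0.26, 0, 0, 0],
  [0, 0, 0.28, 0, 0, 0],
])

```text
time: 15.1
ee_pos: [0.5302, -0.0976, 0.2168]
eef_rot: [0.688, 0.726, -0.0, -0.0]
ft_force: [-0.7, 1.3, -1.7]
width: 0.0557
grip_force: 30.0
```

Call:
play_rows([
  [0, 0, 0.008, 0, 0, 0],
  [0, 0, 0.014, 0, 0, 0],
  [0, 0, 0.02, 0, 0, 0],
  [0, 0, 0.02, 0, 0, 0],
  [0, 0, 0.02, 0, 0, 0],
])

```text
time: 15.6
ee_pos: [0.5306, -0.0977, 0.2152]
eef_rot: [0.688, 0.726, 0.0, 0.0]
ft_force: [0.0, -0.7, -1.0]
width: 0.056
grip_force: 30.0
```

Call:
play_rows([
  [0, 0, 0.005, 0, 0, 0],
  [0, 0, 0.005, 0, 0, 0],
  [0, 0, 0.005, 0, 0, 0],
])

```text
time: 15.9
ee_pos: [0.5306, -0.0977, 0.2151]
eef_rot: [0.688, 0.726, 0.0, 0.0]
ft_force: [-5.4, -0.5, 10.3]
width: 0.0564
grip_force: 30.0
```

Call:
play_rows([
  [0, 0, 0, 0, 0, 0],
  [0, 0, 0, 0, 0, 0],
  [0, 0, 0, 0, 0, 0],
  [0, 0, 0, 0, 0, 0],
], fingers=1)

```text
time: 16.3
ee_pos: [0.5305, -0.0976, 0.2141]
eef_rot: [0.688, 0.726, 0.0, -0.0]
ft_force: [0.4, 0.9, -0.2]
width: 0.0803
grip_force: 0.0
```

Call:
play_rows([
  [0, 0, -0.1, 0, 0, 0],
  [0, 0, -0.35, 0, 0, 0],
  [0, 0, -0.65, 0, 0, 0],
  [0, 0, -0.7, 0, 0, 0],
  [0, 0, -0.7, 0, 0, 0],
])

```text
time: 16.8
ee_pos: [0.5309, -0.0979, 0.3215]
eef_rot: [0.688, 0.725, 0.002, 0.001]
ft_force: [-0.3, -0.1, -1.3]
width: 0.087
grip_force: 0.0
```

```bash
python3 - <<'E'
from h import *
go(.5376,-.1738,.155)
E
```

```text
t 16.8 shift [-0.508  0.018  0.02 ] turn [ 0.008 -0.001  0.001] F [-0.35 -0.14 -1.31] w 0.087 g 0.0
```

Call:
play_rows([
  [-0.25, 0.01, 0, 0, 0, 0],
  [-0.51, 0.02, 0, 0, 0, 0],
  [-0.51, 0.02, 0.1, 0, 0, 0],
  [-0.51, 0.02, 0.35, 0, 0, 0],
  [-0.51, 0.02, 0.5, 0, 0, 0],
])

```text
time: 17.3
ee_pos: [0.5363, -0.1735, 0.2408]
eef_rot: [0.688, 0.725, -0.001, -0.001]
ft_force: [-0.5, 0.2, -0.0]
width: 0.0867
grip_force: 0.0
```

```bash
python3 - <<'E'
from h import *
go(.5376,-.1738,.0508)
E
```

```text
t 17.3 shift [-0.002  0.009  0.177] turn [-0.007 -0.001 -0.001] F [-0.51  0.2  -0.01] w 0.0867 g 0.0
```

Call:
play_rows([
  [0, 0.01, 0.07, 0, 0, 0],
  [0, 0.01, 0.14, 0, 0, 0],
  [0, 0.01, 0.19, 0, 0, 0],
  [0, 0.01, 0.19, 0, 0, 0],
])

```text
time: 17.7
ee_pos: [0.5389, -0.1736, 0.2151]
eef_rot: [0.688, 0.726, -0.0, -0.0]
ft_force: [1.1, -0.2, 0.5]
width: 0.0874
grip_force: 0.0
```

Call:
play_rows([
  [0, 0, 0, 0, 0, 0],
  [0, 0, 0, 0, 0, 0],
  [0, 0, 0, 0, 0, 0],
  [0, 0, 0, 0, 0, 0],
  [0, 0, 0, 0, 0, 0],
], fingers=-1, squeeze=40)

```text
time: 18.2
ee_pos: [0.5389, -0.1738, 0.2158]
eef_rot: [0.688, 0.726, 0.0, -0.0]
ft_force: [-0.2, 0.5, 4.4]
width: 0.0556
grip_force: 40.0
```

Call:
play_rows([
  [0, 0, 0, 0, 0, 0],
  [0, 0, 0, 0, 0, 0],
])

```text
time: 18.4
ee_pos: [0.539, -0.1738, 0.2158]
eef_rot: [0.688, 0.725, 0.0, -0.0]
ft_force: [-1.9, 0.5, 5.2]
width: 0.0554
grip_force: 40.0
```

Call:
play_rows([
  [0, 0, -0.04, 0, 0, 0],
  [0, 0, -0.1, 0, 0, 0],
  [0, 0, -0.18, 0, 0, 0],
  [0, 0, -0.26, 0, 0, 0],
  [0, 0, -0.3, 0, 0, 0],
])

```text
time: 18.9
ee_pos: [0.5393, -0.174, 0.2624]
eef_rot: [0.688, 0.725, 0.001, 0.001]
ft_force: [0.6, 0.6, -5.2]
width: 0.0559
grip_force: 40.0
```

Call:
play_rows([
  [0, 0, 0, 0, 0, 0],
  [0, 0, 0, 0, 0, 0],
  [0, 0, 0, 0, 0, 0],
])

```text
time: 19.2
ee_pos: [0.5388, -0.1737, 0.2601]
eef_rot: [0.688, 0.726, -0.0, -0.0]
ft_force: [-0.1, -0.6, -5.4]
width: 0.0556
grip_force: 40.0
```

```bash
python3 - <<'E'
from h import *
f=[(vision.camera("scene"),status.read_state()["ft_force"])[1] for _ in range(5)]
print(np.round(f,2)[:,2],np.mean(f,0))
E
```

```text
[-4.93 -5.6  -5.59 -5.44 -5.2 ] [-0.26784427 -0.33442808 -5.35290872]
```

The right tin weighs 5.4 N, so it is clearly the heaviest. I'll raise it another 195 mm.

Call:
play_rows([
  [0, 0, -0.1, 0, 0, 0],
  [0, 0, -0.3, 0, 0, 0],
  [0, 0, -0.5, 0, 0, 0],
  [0, 0, -0.65, 0, 0, 0],
  [0, 0, -0.7, 0, 0, 0],
])

```text
time: 19.95
ee_pos: [0.5393, -0.1744, 0.3691]
eef_rot: [0.688, 0.725, 0.001, 0.002]
ft_force: [0.0, 1.0, -4.9]
width: 0.0555
grip_force: 40.0
```

Call:
play_rows([
  [0, 0, -0.1, 0, 0, 0],
  [0, 0, -0.3, 0, 0, 0],
  [0, 0, -0.5, 0, 0, 0],
  [0, 0, -0.58, 0, 0, 0],
  [0, 0, -0.6, 0, 0, 0],
])

```text
time: 20.45
ee_pos: [0.5391, -0.1739, 0.4564]
eef_rot: [0.688, 0.726, 0.0, 0.0]
ft_force: [-0.7, 0.3, -5.8]
width: 0.0555
grip_force: 40.0
```

Call:
play_rows([
  [0, 0, 0, 0, 0, 0],
  [0, 0, 0, 0, 0, 0],
  [0, 0, 0, 0, 0, 0],
  [0, 0, 0, 0, 0, 0],
  [0, 0, 0, 0, 0, 0],
])

```text
time: 20.95
ee_pos: [0.5389, -0.1737, 0.4552]
eef_rot: [0.688, 0.726, -0.0, -0.0]
ft_force: [-0.6, 0.7, -5.3]
width: 0.0554
grip_force: 40.0
```

```bash
python3 - <<'E'
from h import *
a=vision.camera("scene");b=vision.camera("top")
cv2.imwrite("pics/e.png",np.hstack([cv2.resize(a[0:400,150:550],(400,400)),cv2.resize(b[150:400,150:400],(400,400))]))
s=status.read_state();print(s["ee_pos"],s["ft_force"],s["grip_force"],s["width"],np.abs(s["joint_vel"]).max())
E
```

```text
[ 0.538947   -0.17381696  0.4554046 ] [ 1.07770631  0.0661459  -5.30005145] 39.998653295951954 0.0556063162329087 0.0029042382065385943
```

View pics/e.png

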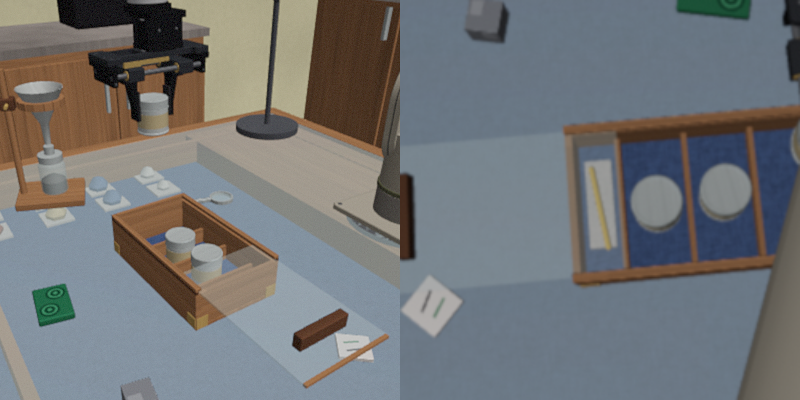

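The heaviest tin is held upright at (152,112) with its underside about 0.248 m up. The two lighter tins stand upright in their own compartments, the lid is fully open, and the bystanders are where they were.

```bash
python3 -c "
from bench import job
print(job.close_job())"
```

```text
the job is handed in; nothing more can be done
None
```

The right tin is the heaviest at about 5.4 N (left 2.4 N, middle 2.1 N), and I handed the job in with it held upright and still about 25 cm above the glass, the lid fully open and the two lighter tins back in their compartments; the hand-in did not report a verdict.

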